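# Lock the mass rack and level the calibration plate

### The arm

A 6-joint arm with a two-finger parallel gripper is mounted at the origin on the work surface. World frame = base frame: x ahead of the robot, y to its left, z up, the work surface at z = 0. Lengths are in m, angles in degrees, forces in N, time in s.
With the tool pointing down it reaches from about 0.4 to 0.825 m from the base axis. Payload 7 kg.
Tool frame: the origin (TCP) lies at the very end of the fingers, on their centre line; the grasp point (between the pads) lies behind it (r.grasp_offset is the z of the grasp point in the tool frame, in m); z points along the fingers, y is the direction in which the jaws open and shut (so a half turn about z gives the same grasp; the last joint's range is limited). The gripper opens to 88 mm and grips with 3 to 60 N. Pads are 19 mm wide; open, the fingers measure 130 mm over their backs; the gripper's body (78 mm by 193 mm) begins 47 mm behind the grasp point.
Start: joints at [16.507, 20.546, 0.682, 0, -70.136, -16.507], TCP at [0.675, -0, 0.227] pointing down, gripper open.
Joint ranges: [-176.03, 176.03], [-82.01, 121.73], [-58.28, 71.71], [-173.87, 95.51], [-174.79, -0.11], [-173.66, 173.66]. Speed limits (degrees/s): [136.94, 136.94, 172.46, 180, 180, 180].

### API

Orientations are given as [roll, pitch, yaw] about the fixed x, y, z axes, in that order (R = Rz(yaw) Ry(pitch) Rx(roll)).
In Python, from plant import r gives the robot as it stands. The module is installed in compiled form; this text tells all that it offers.
- The arm moves only by the tool servo_tool, never from a script. Its argument "targets" is a list of rows, each an object of numbers: "dx", "dy", "dz": the shift along the world's x, y, z in cm; "spin": the turn about the world's z in rad; "grip": the opening in per cent of the stroke, from 0 (shut) to 100 (fully open). A call has exactly 10 rows; each row is the pose to reach, as a shift and turn from the pose commanded when the call began; what a row does not reach only later rows make up. A row lasts 1/12 s, in which the tool goes at most 41.7 mm and 7.16 degrees, less where a joint would pass 70% of its speed; a pose out of reach is approached as far as the arm can. A call with a gripper value outside its range is refused whole. The fingers move at their own pace and stop on an object; "squeeze" is the grip in N (left out, the last holds). Time passes only in rows, so rows that repeat a pose let the fingers close, or fill a call up. It gives the time, the measured TCP pose, the force and the opening at its end, in the units of the state.
- r.get_state(): the state, without advancing time (a new reading comes with each control period).
- r.capture(name): name is "scene" or "side" or "wrist"; returns the picture (400x640x3 uint8, blue, green, red); there is no depth.
- r.get_calibration(name): a dict with "K" (3x3 intrinsics, pixels), "extrinsics" (4x4, takes a point from camera to world coordinates). Camera axes: x right, y down, z forward; pixel columns grow to the right and rows downward; lengths in m; the calibration is good to about 2 mm. A picture is of the moment at which its call begins: read the wrist's pose just before it. get_calibration takes no time and is no camera call; for the wrist camera it gives the pose at the moment of the call.
- r.close_job(): hands the job in, once; it reports no verdict.
Trained networks look in the newest picture that a camera, given by its name, has taken for a name from the list of things; names that differ only in an ending like _2 or _b are one class to them, and where a whole thing is asked for, a point or a joint stands for the part that bears it (a point fixed in the world has none). Each returns a list of dicts, best first, with "p" (0 to 1); they miss things now and then, are a little off and sometimes report something else, mostly with a low value. They report only what shows in the picture. A call takes as long as a camera call.
- r.cut_out(name, camera): "mask" (400x640 bool, what is visible of it) and "extent" ([left, top, right, bottom] in pixels, round what is visible of it).
The state is a dict: "time_s": time; "joints": joint angles; "qd": joint speeds; "joint_torque": joint torques, N m; "tcp_pos": TCP position; "eef_rot": TCP orientation; "contact_force": force on the tool from outside, world axes, zero at the start; "moment": the same for the moment, N m; "gripper_width": finger opening in m.
Only numpy, scipy, OpenCV 4.12 (cv2) and the standard library are available. Lean on these libraries where they do the work, as an engineer would, in place of code of your own. Each camera call takes 0.05 s, during which the arm holds its last target. There are 200 camera calls.

### The job

Swing the red keeper bar shut over the steel masses until it clicks into its catch. Then press the yellow spirit level down so that the sprung plate sits on its stops and, keeping it pressed, turn the level, which drives the levelling foot, until the bubble rests between the two black lines. Finish while still holding the level pressed down with the bubble centred, and leave the other things on the bench where they are.

Things in the scene. Friction and masses are not known exactly. Their poses are not given: they have to be found in the camera images.
- rig: Levelling rig, fixed to the bench: grey base 240 x 360 x 18 mm, origin at the centre of its underside. On it a sprung aluminium plate 220 x 340 mm, top about 57 mm above the bench (5 mm less when pressed; within 5 mm with its tilt). On the plate: two fixed steel masses (tops 91 mm up) and the keeper bar at y = +100 mm, the yellow level at x = 0, y = -100 mm.
- keeper_hinge (a point): Axis of the red keeper bar, mid-height of the bar (about 102 mm above the bench), at x = -80, y = +100 mm in the rig's frame. Bar 20 mm wide, 8 mm thick, 165 mm long.
- keeper_pin (a point): Middle of the black upright pin (16 mm thick, stands 42 mm up from the bar's top face, pin top about 147 mm above the bench) at the free end of the keeper bar, 150 mm from its hinge. 21 mm below the pin's top.
- keeper (a joint): Angle of the keeper bar, rad: 0 = shut against its stop (bar along the rig's +x, over the masses), grows counter-clockwise from above towards the rig's +y, at most 1.5. Stays where it is left. Between 0.12 and 0 it snaps over a sprung ball in the blue latch post, which takes some 3 N at the pin; at 0 the ball holds it.
- level_grip (a point): Grip point of the spirit level, on the foot's turning axis, 80 to 88 mm above the bench. Yellow bar 22 mm wide, 26 mm high; this point is 13 mm under its top. The point's y axis is the bar's length: it reaches 37 mm to -y and 112 mm to +y (vial end). Under it a round boss 52 mm wide, its top 15 mm below this point.
- vial_mid (a point): Middle of the green vial window (68 mm long) in the level's top face, midway between its two black lines, which are 24 mm apart; 56 to 68 mm from level_grip towards +y. Axes as level_grip.
- bubble (a point): Centre of the pale bubble (16 mm long, 8 mm wide) in the vial. It slides along the level's y axis as the plate tilts, towards the higher end, without lag; at the start it is 7 to 26 mm from vial_mid, away from the grip.
- foot (a joint): Angle of the levelling foot and the level on it, rad, counter-clockwise from above; 0 = bar along the rig's y, vial to +y. Range -0.9 to 0.9, turns with 0.25 N m, stays where it is left. Counter-clockwise raises the plate's -y side and moves the bubble towards the grip, 25 mm per rad. Starts between -0.8 and -0.5; where the bubble centres differs each time, within 0.25 of 0.
- calibrator: Bystander: dark teal hand-held instrument 170 x 85 x 34 mm; origin at the centre of its underside.
- adapter: Bystander: brass pipe adapter, 32 mm wide, 52 mm tall, standing; origin at the centre of its underside.
- seal_case: Bystander: flat round red case, 110 mm wide, 26 mm tall; origin at the centre of its underside.
- fitting_case: Bystander: black case with steel fittings, 150 x 75 x 50 mm; origin at the centre of its underside.
- press (a joint): How far the sprung plate, with the level and all on it, is pressed down, m: 0 = up, 0.005 = down on its stops. The spring pushes back with 6 N at first, 11 N fully down; let go, the plate rises again.

How it is judged:
By the outcome, as a careful person would: the job done as asked, in the order asked, and still so for the second after the job is handed in, while the arm keeps its last pose, push and grip.
It also fails if it takes over 48 s, if anything falls off the work surface, if the arm or the gripper's body presses on something with over 40 N, if the wrist force passes 120 N, or if a joint passes its speed limit or range.

## Working session

There is one attempt and no reset: what is moved stays moved. The work goes in short steps, Python scripts to look and compute and a tool call to move; the robot and the scene stay as the last step left them, time stands still between calls to the robot, and variables do not carry over. Pictures are saved under pics/ and viewed, about 8 in all and at most 12, crops included, and the job is handed in when it is done.

Besides the shell and the picture viewer there is one more tool, called after "Call:" in YAML: its name, and indented under it one key for each argument. servo_tool: Moves the arm, as the interface text tells. Its arguments: {"type":"object","properties":{"targets":{"type":"array"},"squeeze":{"type":"number"}},"required":["targets"]}

```bash
mkdir -p pics; cat > h.py <<'E'
import numpy as np, cv2
from plant import r
def ray(cam,u,v,z,cal=None):
    c=cal or r.get_calibration(cam);K=np.array(c["K"]);T=np.array(c["extrinsics"])
    d=T[:3,:3]@np.linalg.solve(K,[u,v,1]);o=T[:3,3]
    return o+d*(z-o[2])/d[2]
def proj(cam,p,cal=None):
    c=cal or r.get_calibration(cam);K=np.array(c["K"]);T=np.array(c["extrinsics"])
    q=K@(T[:3,:3].T@(np.array(p)-T[:3,3]));return q[:2]/q[2]
E
python3 - <<'E'
from h import *
for c in("scene","side","wrist"):
    im=r.capture(c);cv2.imwrite(f"pics/{c}0.png",im)
    T=np.array(r.get_calibration(c)["extrinsics"]);print(c,T.round(3).tolist())
    for n in("rig","keeper_pin","level_grip","vial_mid","bubble","keeper","calibrator","adapter","seal_case","fitting_case"):
        if c=="wrist" and n in("adapter",): continue
        for d in r.cut_out(n,c)[:2]:
            ys,xs=np.nonzero(d["mask"]);print(c,n,round(d["p"],2),d["extent"],xs.mean().round(1) if len(xs) else None,ys.mean().round(1) if len(ys) else None)
s=r.get_state();print(s["time_s"],s["tcp_pos"],s["eef_rot"],r.grasp_offset)
E
```

```text
scene [[0.843, 0.452, -0.293, 0.93], [0.538, -0.709, 0.456, -0.535], [-0.001, -0.542, -0.84, 1.134], [0.0, 0.0, 0.0, 1.0]]
scene rig 0.82 [245.2, 159.0, 369.6, 284.4] 308.5 224.1
scene keeper_pin 0.59 [306.5, 162.8, 316.0, 174.3] 308.9 168.1
scene keeper_pin 0.32 [278.2, 217.3, 332.7, 240.1] 305.0 228.2
scene level_grip 0.74 [280.7, 214.7, 331.8, 239.7] 306.3 228.0
scene level_grip 0.56 [293.9, 317.4, 307.4, 335.7] 300.9 328.8
scene keeper 0.43 [306.4, 164.7, 314.1, 174.9] 308.2 168.0
scene calibrator 0.75 [165.2, 291.1, 237.6, 324.8] 201.3 309.2
scene calibrator 0.23 [280.9, 214.1, 330.1, 243.4] 305.1 228.2
scene adapter 0.42 [292.7, 320.1, 309.4, 335.3] 301.0 328.5
scene seal_case 0.65 [393.1, 150.3, 424.1, 181.6] 409.0 165.7
scene fitting_case 0.55 [380.7, 111.7, 398.4, 128.9] 387.9 119.3
scene fitting_case 0.37 [303.8, 164.9, 312.7, 177.0] 308.1 168.0
side [[0.978, -0.114, 0.176, 0.374], [-0.209, -0.503, 0.839, -1.033], [-0.007, -0.857, -0.516, 0.746], [0.0, 0.0, 0.0, 1.0]]
side rig 0.62 [263.0, 148.0, 300.5, 185.5] 283.0 171.7
side rig 0.56 [255.7, 149.0, 367.9, 279.6] 305.1 229
[... 319 characters left out ...]
 0.86 [396.1, 278.0, 410.0, 305.9] 401.8 292.4
side seal_case 0.54 [398.6, 279.8, 410.6, 307.6] 401.7 292.4
side fitting_case 0.75 [247.1, 144.4, 288.2, 163.2] 265.8 153.1
wrist [[-1.0, -0.001, -0.001, 0.676], [-0.001, 0.961, 0.276, -0.075], [0.001, 0.276, -0.961, 0.385], [0.0, 0.0, 0.0, 1.0]]
wrist rig 0.85 [313.1, 0.0, 564.7, 318.0] 424.6 127.7
wrist level_grip 0.92 [350.4, 10.6, 501.6, 166.7] 426.7 84.9
wrist vial_mid 0.59 [367.4, 73.3, 439.7, 153.2] 403.3 112.2
wrist bubble 0.75 [381.0, 120.6, 396.7, 139.1] 387.2 129.2
wrist seal_case 0.27 [316.7, 3.1, 571.6, 315.2] 429.4 127.7
1.6 [ 6.74976417e-01 -3.17834388e-05  2.26551085e-01] [ 1.79999054e+02  1.03728703e-04 -9.00020989e+01] -0.0188
```

View pics/scene0.png

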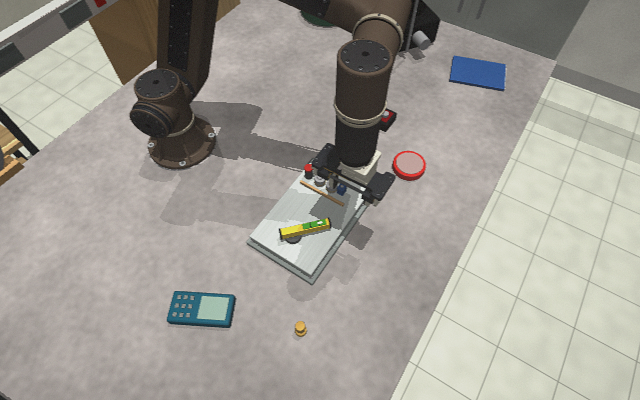

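View pics/wrist0.png

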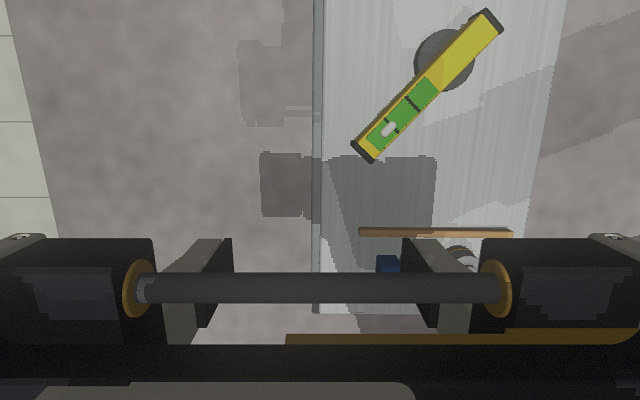

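The scene view shows the rig under the gripper, with the level at (305,228). The wrist view shows the level from (490,20) to (365,150), with the bubble at (388,129) and outside the lines. I still need to see the keeper.

```bash
python3 - <<'E'
from h import *
im=cv2.imread("pics/side0.png");cv2.imwrite("pics/side0c.png",cv2.resize(im[130:300,220:420],None,fx=4,fy=4)[:600,:800])
w=lambda u,v,z:print((u,v),ray("wrist",u,v,z).round(4))
for a in((322,313,.057),(313,2,.057),(427,85,.097),(487,8,.097),(502,20,.097),(352,148,.097),(370,163,.097),(388,129,.097),(444,60,.071)):w(*a)
print(ray("side",283,150,.147))
E
```

```text
(322, 313) [0.6692 0.152  0.057 ]
(313, 2) [ 0.6788 -0.1634  0.057 ]
(427, 85) [ 0.5846 -0.0921  0.097 ]
(487, 8) [ 0.5433 -0.1486  0.097 ]
(502, 20) [ 0.5303 -0.1403  0.097 ]
(352, 148) [ 0.6449 -0.0404  0.097 ]
(370, 163) [ 0.6287 -0.0273  0.097 ]
(388, 129) [ 0.6146 -0.0566  0.097 ]
(444, 60) [ 0.5634 -0.1145  0.071 ]
[0.53930278 0.21536817 0.147     ]
```

View pics/side0c.png

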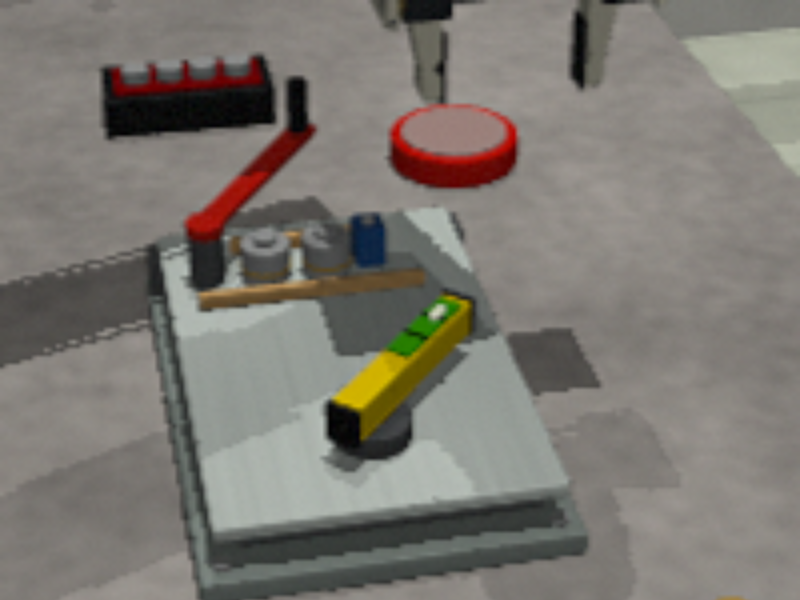

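The side crop shows the keeper open, with its pin top at about (294,150) px, pin base at (294,162) and hinge top at (271,185). The level and bubble also show.

```bash
python3 - <<'E'
from h import *
a=ray("side",294.3,150,.147);b=ray("side",294.4,162.5,.106);h=ray("side",271.3,185.5,.106)
print(a,b,h,np.hypot(*(a-h)[:2]),np.degrees(np.arctan2(*(a-h)[1::-1])))
print(ray("scene",308,168,.126),ray("side",332,206,.097))
s=r.get_state();print(s["contact_force"],s["gripper_width"])
E
```

```text
[0.57238321 0.2077704  0.147     ] [0.57113744 0.2060335  0.106     ] [0.48422572 0.08191094 0.106     ] 0.15366309869550007 54.99091490208157
[0.49600391 0.06793432 0.126     ] [ 0.62692323 -0.04476665  0.097     ]
[-0.23548296  0.79427515  0.35505557] 0.08780396950123688
```

Call:
servo_tool:
  targets:
    - {"dx":-2,"dy":4,"spin":-0.12,"dz":0,"grip":60}
    - {"dx":-4,"dy":8,"spin":-0.24,"dz":0,"grip":60}
    - {"dx":-6,"dy":12,"spin":-0.36,"dz":0,"grip":60}
    - {"dx":-8,"dy":16,"spin":-0.48,"dz":-1,"grip":60}
    - {"dx":-9.5,"dy":19,"spin":-0.6,"dz":-2,"grip":60}
    - {"dx":-10.4,"dy":20.6,"spin":-0.61,"dz":-4,"grip":60}
    - {"dx":-10.4,"dy":20.6,"spin":-0.61,"dz":-5,"grip":60}
    - {"dx":-10.4,"dy":20.6,"spin":-0.61,"dz":-5,"grip":60}
    - {"dx":-10.4,"dy":20.6,"spin":-0.61,"dz":-5,"grip":60}
    - {"dx":-10.4,"dy":20.6,"spin":-0.61,"dz":-5,"grip":60}
  squeeze: 10

```text
time_s: 2.43
tcp_pos: [0.5719, 0.2055, 0.1775]
eef_rot: [-180.0, 0.0, -125.0]
contact_force: [-0.5, -0.7, 0.7]
gripper_width: 0.0524
```

```bash
python3 - <<'E'
from h import *
im=r.capture("side");w=r.capture("wrist")
a=cv2.resize(im[110:260,220:420],None,fx=2,fy=2,interpolation=2)[:300]
cv2.imwrite("pics/p4.png",np.vstack([cv2.resize(im[90:215,220:400],(640,444)),w[:150]])[:600])
s=r.get_state();print(s["time_s"],s["tcp_pos"],s["eef_rot"],s["gripper_width"])
t=s["tcp_pos"];print(proj("side",t),proj("side",[t[0],t[1],.147]))
for n in("keeper_pin",):
    for d in r.cut_out(n,"wrist")[:2]:print(d["p"],d["extent"])
print(proj("wrist",[.571,.206,.147]),proj("wrist",[.571,.206,.106]))
cv2.imwrite("pics/w4.png",w)
E
```

```text
2.5333 [0.57204031 0.20529855 0.17760159] [-1.79956005e+02  7.94662171e-02 -1.25019236e+02] 0.05292848719726517
[294.01848428 140.99351072] [294.32905985 150.35924725]
0.97 [308.2, 1.0, 341.5, 246.2]
[319.62531207 233.19813029] [319.13811773 212.50478676]
```

View pics/p4.png

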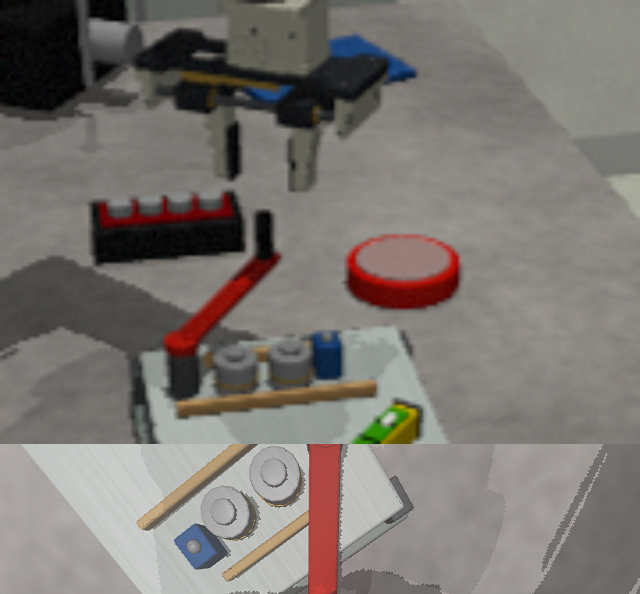

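View pics/w4.png

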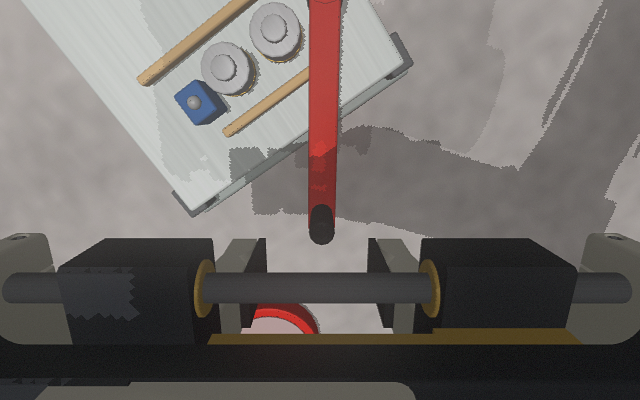

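Both views show the pin centred between the fingers, at wrist px (321,235) against a predicted (320,233). The jaws are square to the bar. Descending to grip.

Call:
servo_tool:
  targets:
    - {"dx":0,"dy":0,"dz":-3,"spin":0,"grip":60}
    - {"dx":0,"dy":0,"dz":-5.5,"spin":0,"grip":60}
    - {"dx":0,"dy":0,"dz":-5.5,"spin":0,"grip":60}
    - {"dx":0,"dy":0,"dz":-5.5,"spin":0,"grip":10}
    - {"dx":0,"dy":0,"dz":-5.5,"spin":0,"grip":10}
    - {"dx":0,"dy":0,"dz":-5.5,"spin":0,"grip":10}
    - {"dx":0,"dy":0,"dz":-5.5,"spin":0,"grip":10}
    - {"dx":0,"dy":0,"dz":-5.5,"spin":0,"grip":10}
    - {"dx":0,"dy":0,"dz":-5.5,"spin":0,"grip":10}
    - {"dx":0,"dy":0,"dz":-5.5,"spin":0,"grip":10}
  squeeze: 10

```text
time_s: 3.42
tcp_pos: [0.5712, 0.2062, 0.1222]
eef_rot: [-180.0, 0.1, -124.9]
contact_force: [-0.5, 0.3, 2.1]
gripper_width: 0.0159
```

```bash
python3 - <<'E'
import numpy as np
h=np.array([.4825,.081]);p=np.array([.571,.206]);R=np.hypot(*(p-h));a0=np.arctan2(*(p-h)[::-1]);print(R,a0)
for t in np.linspace(0,1.0,21):print(round(t,3),((h+R*np.array([np.cos(a0-t),np.sin(a0-t)])-p)*100).round(2))
E
```

```text
0.15315759857088382 0.9547213896171787
0.0 [0. 0.]
0.05 [ 0.61 -0.46]
0.1 [ 1.2  -0.95]
0.15 [ 1.77 -1.46]
0.2 [ 2.31 -2.01]
0.25 [ 2.82 -2.58]
0.3 [ 3.3  -3.17]
0.35 [ 3.75 -3.79]
0.4 [ 4.17 -4.43]
0.45 [ 4.56 -5.09]
0.5 [ 4.91 -5.77]
0.55 [ 5.23 -6.47]
0.6 [ 5.51 -7.18]
0.65 [ 5.76 -7.9 ]
0.7 [ 5.97 -8.64]
0.75 [ 6.15 -9.39]
0.8 [  6.28 -10.14]
0.85 [  6.38 -10.9 ]
0.9 [  6.44 -11.66]
0.95 [  6.47 -12.43]
1.0 [  6.45 -13.19]
```

Call:
servo_tool:
  targets:
    - {"dx":0.6,"dy":-0.46,"dz":0,"spin":-0.05,"grip":10}
    - {"dx":1.2,"dy":-0.95,"dz":0,"spin":-0.1,"grip":10}
    - {"dx":1.77,"dy":-1.46,"dz":0,"spin":-0.15,"grip":10}
    - {"dx":2.3,"dy":-2.0,"dz":0,"spin":-0.2,"grip":10}
    - {"dx":2.8,"dy":-2.58,"dz":0,"spin":-0.25,"grip":10}
    - {"dx":3.3,"dy":-3.17,"dz":0,"spin":-0.3,"grip":10}
    - {"dx":3.75,"dy":-3.8,"dz":0,"spin":-0.35,"grip":10}
    - {"dx":4.17,"dy":-4.43,"dz":0,"spin":-0.4,"grip":10}
    - {"dx":4.55,"dy":-5.1,"dz":0,"spin":-0.45,"grip":10}
    - {"dx":4.9,"dy":-5.77,"dz":0,"spin":-0.5,"grip":10}

```text
time_s: 4.25
tcp_pos: [0.619, 0.1475, 0.1212]
eef_rot: [180.0, -0.1, -153.8]
contact_force: [-4.1, -0.6, 0.7]
gripper_width: 0.0157
```

Call:
servo_tool:
  targets:
    - {"dx":0.22,"dy":-0.7,"dz":0,"spin":-0.05,"grip":10}
    - {"dx":0.45,"dy":-1.4,"dz":0,"spin":-0.1,"grip":10}
    - {"dx":0.7,"dy":-2.13,"dz":0,"spin":-0.15,"grip":10}
    - {"dx":0.9,"dy":-2.87,"dz":0,"spin":-0.2,"grip":10}
    - {"dx":1.05,"dy":-3.6,"dz":0,"spin":-0.25,"grip":10}
    - {"dx":1.15,"dy":-4.35,"dz":0,"spin":-0.3,"grip":10}
    - {"dx":1.22,"dy":-5.1,"dz":0,"spin":-0.35,"grip":10}
    - {"dx":1.27,"dy":-5.5,"dz":0,"spin":-0.38,"grip":10}
    - {"dx":1.28,"dy":-5.8,"dz":0,"spin":-0.4,"grip":10}
    - {"dx":1.28,"dy":-5.9,"dz":0,"spin":-0.4,"grip":10}

```text
time_s: 5.08
tcp_pos: [0.6322, 0.0887, 0.1206]
eef_rot: [-180.0, -0.1, -176.6]
contact_force: [2.7, -2.0, -8.9]
gripper_width: 0.0157
```

```bash
python3 - <<'E'
from h import *
w=r.capture("wrist");im=r.capture("side")
cv2.imwrite("pics/w5.png",np.vstack([cv2.resize(im[120:220,220:380],(640,400)),w[50:250]]))
s=r.get_state();print(s["time_s"],s["tcp_pos"],s["contact_force"],s["gripper_width"])
E
```

```text
5.1833 [0.63218404 0.08853531 0.12069468] [  2.65690627  -2.99671054 -10.68205813] 0.01566419987169399
```

View pics/w5.png

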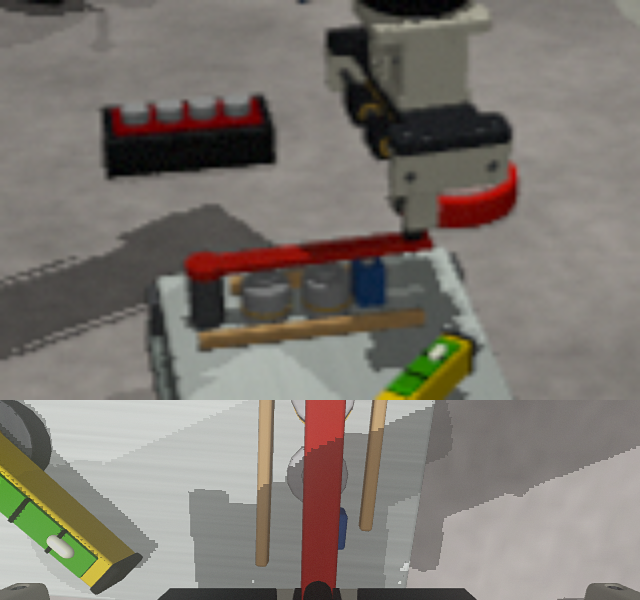

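The pin is gripped and the bar lies nearly over the masses. I'll push on gently to the stop and watch the force.

Call:
servo_tool:
  targets:
    - {"dx":0,"dy":-0.05,"dz":0,"spin":0,"grip":10}
    - {"dx":0,"dy":-0.1,"dz":0,"spin":0,"grip":10}
    - {"dx":0,"dy":-0.15,"dz":0,"spin":0,"grip":10}
    - {"dx":0,"dy":-0.2,"dz":0,"spin":0,"grip":10}
    - {"dx":0,"dy":-0.25,"dz":0,"spin":0,"grip":10}
    - {"dx":0,"dy":-0.3,"dz":0,"spin":0,"grip":10}
    - {"dx":0,"dy":-0.35,"dz":0,"spin":0,"grip":10}
    - {"dx":0,"dy":-0.4,"dz":0,"spin":0,"grip":10}
    - {"dx":0,"dy":-0.4,"dz":0,"spin":0,"grip":10}
    - {"dx":0,"dy":-0.4,"dz":0,"spin":0,"grip":10}

```text
time_s: 6.02
tcp_pos: [0.6323, 0.0849, 0.1213]
eef_rot: [-180.0, -0.1, -176.5]
contact_force: [-0.6, -0.8, -14.4]
gripper_width: 0.0157
```

Call:
servo_tool:
  targets:
    - {"dx":0,"dy":-0.05,"dz":0,"spin":0,"grip":10}
    - {"dx":0,"dy":-0.1,"dz":0,"spin":0,"grip":10}
    - {"dx":0,"dy":-0.15,"dz":0,"spin":0,"grip":10}
    - {"dx":0,"dy":-0.2,"dz":0,"spin":0,"grip":10}
    - {"dx":0,"dy":-0.25,"dz":0,"spin":0,"grip":10}
    - {"dx":0,"dy":-0.3,"dz":0,"spin":0,"grip":10}
    - {"dx":0,"dy":-0.35,"dz":0,"spin":0,"grip":10}
    - {"dx":0,"dy":-0.4,"dz":0,"spin":0,"grip":10}
    - {"dx":0,"dy":-0.4,"dz":0,"spin":0,"grip":10}
    - {"dx":0,"dy":-0.4,"dz":0,"spin":0,"grip":10}

```text
time_s: 6.85
tcp_pos: [0.6324, 0.0829, 0.1214]
eef_rot: [179.9, -0.0, -176.5]
contact_force: [-5.6, 8.5, -13.6]
gripper_width: 0.0158
```

Fy rose to 8.5 N against the stop, so the bar is shut. Releasing and rising straight up.

Call:
servo_tool:
  targets:
    - {"dx":0,"dy":0.2,"dz":0,"spin":0,"grip":60}
    - {"dx":0,"dy":0.2,"dz":0,"spin":0,"grip":60}
    - {"dx":0,"dy":0.2,"dz":0,"spin":0,"grip":60}
    - {"dx":0,"dy":0.2,"dz":0,"spin":0,"grip":60}
    - {"dx":0,"dy":0.2,"dz":0,"spin":0,"grip":60}
    - {"dx":0,"dy":0.2,"dz":2,"spin":0,"grip":60}
    - {"dx":0,"dy":0.2,"dz":5,"spin":0,"grip":60}
    - {"dx":0,"dy":0.2,"dz":8,"spin":0.0,"grip":60}
    - {"dx":-1,"dy":-2,"dz":8,"spin":0.1,"grip":60}
    - {"dx":-2,"dy":-5,"dz":8,"spin":0.2,"grip":60}

```text
time_s: 7.68
tcp_pos: [0.6145, 0.0324, 0.2042]
eef_rot: [-180.0, 0.3, -164.7]
contact_force: [0.9, -1.9, -1.0]
gripper_width: 0.0521
```

Call:
servo_tool:
  targets:
    - {"dx":-1,"dy":-3,"dz":0,"spin":0.1,"grip":60}
    - {"dx":-2,"dy":-6,"dz":0,"spin":0.2,"grip":60}
    - {"dx":-3,"dy":-9,"dz":0,"spin":0.3,"grip":60}
    - {"dx":-4,"dy":-12,"dz":0,"spin":0.4,"grip":60}
    - {"dx":-5.1,"dy":-14.8,"dz":0,"spin":0.5,"grip":60}
    - {"dx":-5.1,"dy":-14.8,"dz":0,"spin":0.575,"grip":60}
    - {"dx":-5.1,"dy":-14.8,"dz":0,"spin":0.575,"grip":60}
    - {"dx":-5.1,"dy":-14.8,"dz":-1,"spin":0.575,"grip":60}
    - {"dx":-5.1,"dy":-14.8,"dz":-2,"spin":0.575,"grip":60}
    - {"dx":-5.1,"dy":-14.8,"dz":-2,"spin":0.575,"grip":60}

```text
time_s: 8.52
tcp_pos: [0.5606, -0.1159, 0.1787]
eef_rot: [179.8, -0.1, -132.2]
contact_force: [-1.8, 0.0, -0.8]
gripper_width: 0.0525
```

```bash
python3 - <<'E'
from h import *
w=r.capture("wrist");im=r.capture("side")
cv2.imwrite("pics/w6.png",np.vstack([cv2.resize(im[120:245,220:420],(640,400)),w[:200]]))
s=r.get_state();print(s["time_s"],s["tcp_pos"],s["eef_rot"],s["joints"],s["contact_force"],s["gripper_width"])
t=s["tcp_pos"];print(proj("wrist",t),proj("side",[t[0],t[1],.097]),proj("wrist",[t[0],t[1],.097]))
E
```

```text
8.6167 [ 0.5615099  -0.11611244  0.18045165] [ 1.79923012e+02 -9.46499881e-02 -1.32109668e+02] [ 7.86031458e+00  1.31142413e+01 -1.60932551e+01  2.20596008e-03
 -6.09144954e+01 -4.99711201e+01] [-0.78567941 -0.35715375 -0.16973545] 0.052678514032916485
[317.83251103 254.40725228] [313.16951534 224.30751357] [317.2454374  207.77757668]
```

View pics/w6.png

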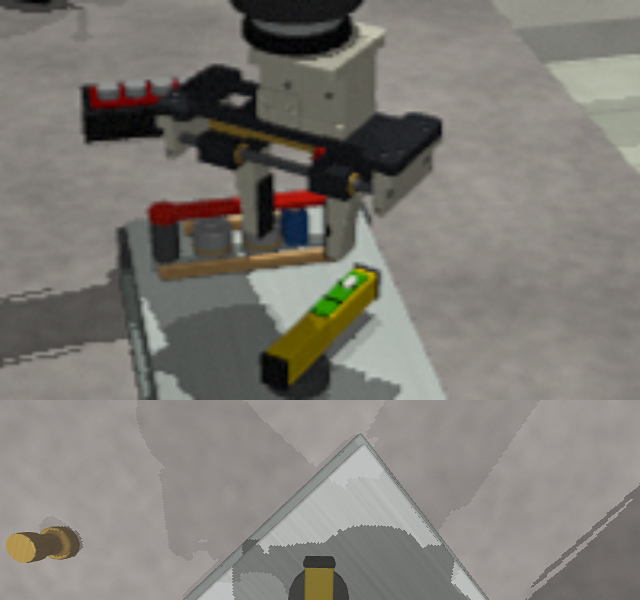

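The keeper stays shut and the level lies untouched, aligned vertically at wrist px (319,185). Next I'll estimate the turn needed from the first wrist picture.

```bash
python3 - <<'E'
from h import *
im=cv2.imread("pics/wrist0.png")
# rectify along the level axis (top face z=.097) using the start camera pose
K=np.array(r.get_calibration("wrist")["K"])
T=np.array([[-1,-.001,-.001,.676],[-.001,.961,.276,-.075],[.001,.276,-.961,.385],[0,0,0,1.]])
cal={"K":K,"extrinsics":T}
d=np.array([.671,.742]);n=np.array([d[1],-d[0]]);g=np.array([.5616,-.117])
S=4  # px per mm ; x along level -45..120 mm, y across
c=[(-45,-20),(120,-20),(120,20),(-45,20)]
src=np.float32([proj("",[*(g+d*a/1000+n*b/1000),.097],cal) for a,b in c]);dst=np.float32([[(a+45)*S,(b+20)*S] for a,b in c])
o=cv2.warpPerspective(im,cv2.getPerspectiveTransform(src,dst),(660,160),flags=cv2.INTER_CUBIC)
for a in range(-40,120,10):cv2.line(o,((a+45)*S,0),((a+45)*S,8 if a%50 else 20),(0,0,255),1)
cv2.imwrite("pics/rect.png",o)
E
```

```text
(no output)
```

View pics/rect.png

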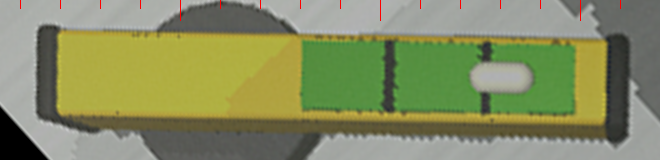

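Rectified view: lines at 389 and 485 px, bubble at 501, so the offset is 16 mm and the turn is about +0.645 rad (foot ≈ -0.12). I'll flip the tool by half a turn so the wrist camera looks at the vial.

Call:
servo_tool:
  targets:
    - {"spin":0.12,"grip":60}
    - {"spin":0.24,"grip":60}
    - {"spin":0.36,"grip":60}
    - {"spin":0.48,"grip":60}
    - {"spin":0.6,"grip":60}
    - {"spin":0.72,"grip":60}
    - {"spin":0.84,"grip":60}
    - {"spin":0.96,"grip":60}
    - {"spin":1.08,"grip":60}
    - {"spin":1.2,"grip":60}

```text
validation failed for argument at $.ta...
```

Call:
servo_tool:
  targets:
    - {"spin":0.12,"grip":60}
    - {"spin":0.24,"grip":60}
    - {"spin":0.36,"grip":60}
    - {"spin":0.48,"grip":60}
    - {"spin":0.6,"grip":60}
    - {"spin":0.72,"grip":60}
    - {"spin":0.84,"grip":60}
    - {"spin":0.96,"grip":60}
    - {"spin":1.08,"grip":60}
    - {"spin":1.2,"grip":60}

```text
validation failed for argument at $.ta...
```

Call:
servo_tool:
  targets:
    - {"spin":0.12,"grip":60}
    - {"spin":0.24,"grip":60}
    - {"spin":0.36,"grip":60}
    - {"spin":0.48,"grip":60}
    - {"spin":0.6,"grip":60}
    - {"spin":0.72,"grip":60}
    - {"spin":0.74,"dz":-1,"grip":60}
    - {"spin":0.74,"dz":-3,"grip":60}
    - {"spin":0.74,"dz":-3,"grip":60}
    - {"spin":0.74,"dz":-3,"grip":60}

```text
validation failed for argument at $.ta...
```

```bash
cat >> h.py <<'E'
def look(name):
    cal=r.get_calibration("wrist");w=r.capture("wrist");cv2.imwrite(f"pics/{name}.png",w)
    s=r.get_state();print(s["time_s"],s["tcp_pos"].round(4),s["eef_rot"].round(1),"j6",s["joints"][5].round(1),s["contact_force"].round(1),s["gripper_width"].round(4))
    t=s["tcp_pos"]
    for n in("level_grip","vial_mid","bubble"):
        for d in r.cut_out(n,"wrist")[:1]:
            m=d["mask"];ys,xs=np.nonzero(m);print(n,round(d["p"],2),d["extent"],xs.mean().round(1),ys.mean().round(1))
    return w,cal,t
E
python3 - <<'E'
from h import *
w,c,t=look("w7");print(proj("wrist",[t[0],t[1],.097],c))
E
```

```text
Traceback (most recent call last):
  File "h.py", line 12, in look
    s=r.get_state();print(s["time_s"],s["tcp_pos"].round(4),s["eef_rot"].round(1),"j6",s["joints"][5].round(1),s["contact_force"].round(1),s["gripper_width"].round(4))
                                                                                                                                           ^^^^^^^^^^^^^^^^^^^^^^^^
AttributeError: 'float' object has no attribute 'round'
```

View pics/w7.png

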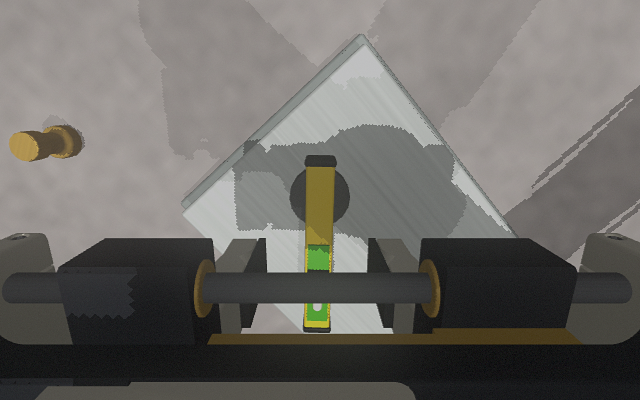

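The move was refused because every row needs all its keys. The picture shows the level still aligned between the fingers. Repeating the flip.

Call:
servo_tool:
  targets:
    - {"dx":0,"dy":0,"dz":0,"spin":0.12,"grip":60}
    - {"dx":0,"dy":0,"dz":0,"spin":0.24,"grip":60}
    - {"dx":0,"dy":0,"dz":0,"spin":0.36,"grip":60}
    - {"dx":0,"dy":0,"dz":0,"spin":0.48,"grip":60}
    - {"dx":0,"dy":0,"dz":0,"spin":0.6,"grip":60}
    - {"dx":0,"dy":0,"dz":0,"spin":0.72,"grip":60}
    - {"dx":0,"dy":0,"dz":0,"spin":0.84,"grip":60}
    - {"dx":0,"dy":0,"dz":0,"spin":0.96,"grip":60}
    - {"dx":0,"dy":0,"dz":0,"spin":1.08,"grip":60}
    - {"dx":0,"dy":0,"dz":0,"spin":1.2,"grip":60}

```text
time_s: 9.5
tcp_pos: [0.5622, -0.1163, 0.1819]
eef_rot: [-180.0, -0.0, -63.0]
contact_force: [0.3, 0.1, 0.3]
gripper_width: 0.0524
```

Call:
servo_tool:
  targets:
    - {"dx":0,"dy":0,"dz":0,"spin":0.12,"grip":60}
    - {"dx":0,"dy":0,"dz":0,"spin":0.24,"grip":60}
    - {"dx":0,"dy":0,"dz":0,"spin":0.36,"grip":60}
    - {"dx":0,"dy":0,"dz":0,"spin":0.48,"grip":60}
    - {"dx":0,"dy":0,"dz":0,"spin":0.6,"grip":60}
    - {"dx":0,"dy":0,"dz":0,"spin":0.72,"grip":60}
    - {"dx":0,"dy":0,"dz":0,"spin":0.84,"grip":60}
    - {"dx":0,"dy":0,"dz":0,"spin":0.96,"grip":60}
    - {"dx":0,"dy":0,"dz":0,"spin":1.08,"grip":60}
    - {"dx":0,"dy":0,"dz":0,"spin":1.2,"grip":60}

```text
time_s: 10.33
tcp_pos: [0.5622, -0.1163, 0.1818]
eef_rot: [180.0, -0.0, 5.7]
contact_force: [0.6, -0.0, 0.2]
gripper_width: 0.0529
```

Call:
servo_tool:
  targets:
    - {"dx":0,"dy":0,"dz":0,"spin":0.12,"grip":60}
    - {"dx":0,"dy":0,"dz":0,"spin":0.24,"grip":60}
    - {"dx":0,"dy":0,"dz":0,"spin":0.36,"grip":60}
    - {"dx":0,"dy":0,"dz":0,"spin":0.48,"grip":60}
    - {"dx":0,"dy":0,"dz":0,"spin":0.6,"grip":60}
    - {"dx":0,"dy":0,"dz":0,"spin":0.72,"grip":60}
    - {"dx":0,"dy":0,"dz":-1,"spin":0.74,"grip":60}
    - {"dx":0,"dy":0,"dz":-3,"spin":0.74,"grip":60}
    - {"dx":0,"dy":0,"dz":-3,"spin":0.74,"grip":60}
    - {"dx":0,"dy":0,"dz":-3,"spin":0.74,"grip":60}

```text
time_s: 11.17
tcp_pos: [0.561, -0.1166, 0.1504]
eef_rot: [-179.9, 0.1, 47.7]
contact_force: [-0.9, -0.5, 1.1]
gripper_width: 0.0528
```

```bash
sed -i 's/s\["gripper_width"\].round(4)/round(s["gripper_width"],4)/' h.py
python3 - <<'E'
from h import *
w,c,t=look("w8");print(proj("wrist",[t[0],t[1],.097],c))
E
```

```text
11.2167 [ 0.5618 -0.1167  0.1514] [-1.80e+02  1.00e-01  4.77e+01] j6 129.9 [ 0.2 -0.2  0.6] 0.0525
level_grip 0.69 [296.1, 38.3, 338.4, 270.2] 314.7 150.1
vial_mid 0.95 [304.2, 61.7, 334.5, 178.5] 315.3 121.4
bubble 0.84 [310.6, 81.9, 321.2, 107.5] 315.7 95.1
[316.53279137 220.28513628]
```

View pics/w8.png

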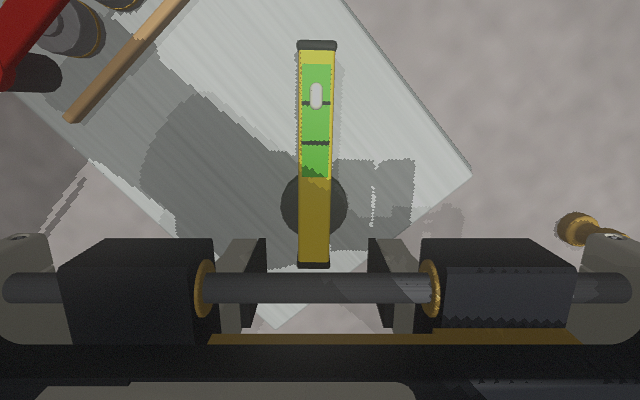

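The vial is fully visible, with lines at rows 103 and 142 and the bubble at row 95. The bar is centred on the TCP column (316). Descending and gripping.

Call:
servo_tool:
  targets:
    - {"dx":0,"dy":0,"dz":-3,"spin":0,"grip":60}
    - {"dx":0,"dy":0,"dz":-5.5,"spin":0,"grip":60}
    - {"dx":0,"dy":0,"dz":-7,"spin":0,"grip":60}
    - {"dx":0,"dy":0,"dz":-7.5,"spin":0,"grip":60}
    - {"dx":0,"dy":0,"dz":-7.5,"spin":0,"grip":60}
    - {"dx":0,"dy":0,"dz":-7.5,"spin":0,"grip":5}
    - {"dx":0,"dy":0,"dz":-7.5,"spin":0,"grip":5}
    - {"dx":0,"dy":0,"dz":-7.5,"spin":0,"grip":5}
    - {"dx":0,"dy":0,"dz":-7.5,"spin":0,"grip":5}
    - {"dx":0,"dy":0,"dz":-7.5,"spin":0,"grip":5}
  squeeze: 50

```text
time_s: 12.2
tcp_pos: [0.5612, -0.116, 0.0771]
eef_rot: [-179.9, -0.0, 47.8]
contact_force: [-8.9, 18.4, 6.8]
gripper_width: 0.0247
```

Call:
servo_tool:
  targets:
    - {"dx":0,"dy":0,"dz":0,"spin":0,"grip":5}
    - {"dx":0,"dy":0,"dz":0,"spin":0,"grip":5}
    - {"dx":0,"dy":0,"dz":0,"spin":0,"grip":5}
    - {"dx":0,"dy":0,"dz":0,"spin":0,"grip":5}
    - {"dx":0,"dy":0,"dz":0,"spin":0,"grip":5}
    - {"dx":0,"dy":0,"dz":0,"spin":0,"grip":5}
    - {"dx":0,"dy":0,"dz":0,"spin":0,"grip":5}
    - {"dx":0,"dy":0,"dz":0,"spin":0,"grip":5}
    - {"dx":0,"dy":0,"dz":0,"spin":0,"grip":5}
    - {"dx":0,"dy":0,"dz":0,"spin":0,"grip":5}

```text
time_s: 13.03
tcp_pos: [0.5602, -0.1149, 0.0767]
eef_rot: [-179.8, -0.0, 47.7]
contact_force: [-7.1, 11.2, 6.3]
gripper_width: 0.0214
```

Gripped at 21.4 mm. I'll relieve the 1.5 mm lateral offset and press down.

Call:
servo_tool:
  targets:
    - {"dx":-0.05,"dy":0.07,"dz":0,"spin":0,"grip":5}
    - {"dx":-0.1,"dy":0.13,"dz":-0.1,"spin":0,"grip":5}
    - {"dx":-0.1,"dy":0.13,"dz":-0.2,"spin":0,"grip":5}
    - {"dx":-0.1,"dy":0.13,"dz":-0.3,"spin":0,"grip":5}
    - {"dx":-0.1,"dy":0.13,"dz":-0.4,"spin":0,"grip":5}
    - {"dx":-0.1,"dy":0.13,"dz":-0.5,"spin":0,"grip":5}
    - {"dx":-0.1,"dy":0.13,"dz":-0.6,"spin":0,"grip":5}
    - {"dx":-0.1,"dy":0.13,"dz":-0.7,"spin":0,"grip":5}
    - {"dx":-0.1,"dy":0.13,"dz":-0.7,"spin":0,"grip":5}
    - {"dx":-0.1,"dy":0.13,"dz":-0.7,"spin":0,"grip":5}

```text
time_s: 13.87
tcp_pos: [0.5603, -0.1148, 0.072]
eef_rot: [-180.0, -0.0, 47.8]
contact_force: [-8.5, 7.2, 21.8]
gripper_width: 0.0217
```

```bash
python3 - <<'E'
from h import *
w,c,t=look("w9")
E
```

```text
13.9167 [ 0.5603 -0.1148  0.072 ] [-180.    -0.    47.8] j6 129.8 [-10.7   6.9  23.1] 0.0213
level_grip 0.57 [287.3, 5.9, 354.3, 335.5] 317.7 148.1
vial_mid 0.66 [300.6, 39.6, 345.2, 217.2] 318.5 128.1
bubble 0.58 [310.8, 69.0, 330.8, 112.7] 318.6 92.0
```

Call:
servo_tool:
  targets:
    - {"dx":-0.05,"dy":0.05,"dz":-0.05,"spin":0.05,"grip":5}
    - {"dx":-0.05,"dy":0.05,"dz":-0.1,"spin":0.1,"grip":5}
    - {"dx":-0.05,"dy":0.05,"dz":-0.1,"spin":0.15,"grip":5}
    - {"dx":-0.05,"dy":0.05,"dz":-0.1,"spin":0.2,"grip":5}
    - {"dx":-0.05,"dy":0.05,"dz":-0.1,"spin":0.25,"grip":5}
    - {"dx":-0.05,"dy":0.05,"dz":-0.1,"spin":0.3,"grip":5}
    - {"dx":-0.05,"dy":0.05,"dz":-0.1,"spin":0.35,"grip":5}
    - {"dx":-0.05,"dy":0.05,"dz":-0.1,"spin":0.4,"grip":5}
    - {"dx":-0.05,"dy":0.05,"dz":-0.1,"spin":0.4,"grip":5}
    - {"dx":-0.05,"dy":0.05,"dz":-0.1,"spin":0.4,"grip":5}

```text
time_s: 14.9
tcp_pos: [0.5603, -0.1144, 0.0741]
eef_rot: [179.9, -0.0, 70.8]
contact_force: [-18.3, 11.4, 47.4]
gripper_width: 0.0217
```

```bash
python3 - <<'E'
from h import *
w,c,t=look("w10")
cv2.imwrite("pics/cmp.png",np.hstack([cv2.imread("pics/w9.png")[:300,200:440],w[:300,200:440]]))
E
```

```text
14.95 [ 0.5603 -0.1143  0.0741] [179.9  -0.   70.8] j6 152.7 [-19.1  11.1  47.6] 0.0217
level_grip 0.63 [286.7, 2.1, 353.8, 337.1] 317.1 148.1
vial_mid 0.7 [296.9, 38.7, 343.1, 216.1] 317.6 125.8
bubble 0.61 [309.9, 97.5, 327.5, 138.1] 317.7 117.4
```

View pics/cmp.png

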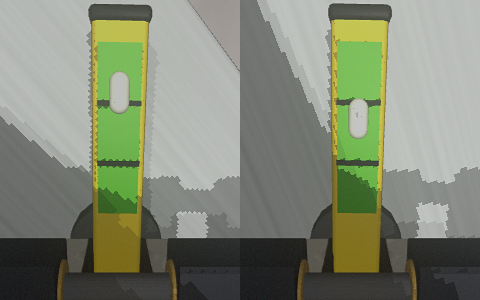

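Left: pressed, before the turn (lines at rows 103 and 162, bubble at 92). Right: after +0.4 rad, with the bubble at 118 and the middle at about 131. About +0.21 rad remains. The foot lifts the plate by about 5 mm per rad, so I'll raise the tool with it to ease the press.

Call:
servo_tool:
  targets:
    - {"dx":-0.03,"dy":0.02,"dz":0.08,"spin":0.0,"grip":5}
    - {"dx":-0.06,"dy":0.04,"dz":0.15,"spin":0.03,"grip":5}
    - {"dx":-0.1,"dy":0.05,"dz":0.18,"spin":0.06,"grip":5}
    - {"dx":-0.1,"dy":0.05,"dz":0.2,"spin":0.1,"grip":5}
    - {"dx":-0.1,"dy":0.05,"dz":0.22,"spin":0.14,"grip":5}
    - {"dx":-0.1,"dy":0.05,"dz":0.25,"spin":0.18,"grip":5}
    - {"dx":-0.1,"dy":0.05,"dz":0.28,"spin":0.215,"grip":5}
    - {"dx":-0.1,"dy":0.05,"dz":0.28,"spin":0.215,"grip":5}
    - {"dx":-0.1,"dy":0.05,"dz":0.28,"spin":0.215,"grip":5}
    - {"dx":-0.1,"dy":0.05,"dz":0.28,"spin":0.215,"grip":5}

```text
time_s: 15.93
tcp_pos: [0.5601, -0.114, 0.0758]
eef_rot: [179.8, -0.0, 83.1]
contact_force: [-12.5, 8.6, 34.1]
gripper_width: 0.022
```

```bash
python3 - <<'E'
from h import *
w,c,t=look("w11");im=r.capture("side")
cv2.imwrite("pics/fin.png",np.hstack([w[:300,200:440],cv2.resize(im[120:220,220:400],(540,300))]))
E
```

```text
15.9833 [ 0.5601 -0.114   0.0757] [179.8  -0.   83.1] j6 164.9 [-11.5   8.1  33.9] 0.0219
level_grip 0.78 [287.7, 2.9, 355.1, 335.7] 317.5 149.2
vial_mid 0.55 [297.0, 40.1, 343.0, 212.6] 317.8 123.9
bubble 0.65 [309.4, 111.9, 327.6, 150.8] 317.7 131.3
```

View pics/fin.png

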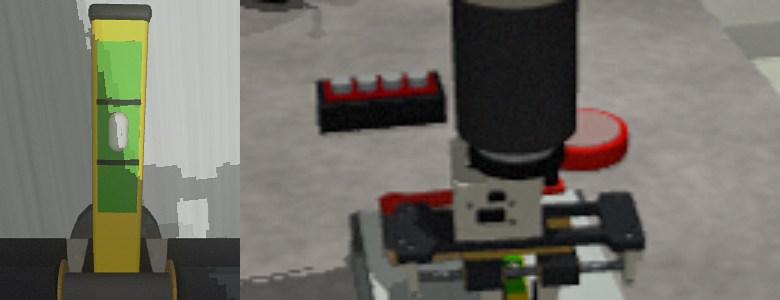

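The bubble sits at row 131.3, against the lines' midpoint of about 131.5. The press is a steady 34 N against a spring that needs 11 N, and the keeper bar is still shut. Handing in.

```bash
python3 -c "
from plant import r
print(r.close_job()); s=r.get_state(); print(s['time_s'],s['contact_force'])"
```

```text
the job is handed in; nothing more can be done
None
the job is handed in; nothing more can be done
```

The job is handed in at about 16 s of the 48 s allowed. The keeper bar is shut, the plate is pressed down, and the bubble is centred with the level still held.

- **Keeper bar:** I gripped the pin and swung the bar through its arc to the stop, where the push-back rose to about 8.5 N. After I let go, the bar stayed along the rig over the masses. I saw no direct sign of the click; this rests on the stop force and the pictures.
- **Level:** I gripped it with the wrist camera facing the vial, pressed it down about 4.7 mm and turned it about +0.615 rad while it stayed pressed.
- **Last checks:** The bubble was at row 131.3, and the middle of the two lines at about 131.5. The downward push was a steady 34 N, where the spring needs 11 N, so the plate should be on its stops.
- **Forces and other deviations:**
    - The push briefly reached 47 N, because the foot raised the plate as it turned. It came through the fingers holding the level, and I eased it off.
    - A sideways load of about 14 N on the grip remained at the end.
    - One set of move calls was refused for missing values and moved nothing.
- **Bystanders:** The black case and the red case were in place in the last side picture. The teal instrument and the brass adapter were not in it, but the arm did not go near either.

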